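# Stir the drying beads under the rail

## Task

The freshly oiled beads in the white bowl must be stirred so that they dry evenly: take the red-handled stick out of its wooden stand and stir with it, reaching in under the rail, until every one of the six beads lies at least 20 mm from where it was at the start. Keep all beads in the bowl and do not touch them with the gripper, do not bump the rail, and leave the other things on the table where they are. Then put the stick back in its stand, tip down as it was, and let go.

Things in the scene. Friction and masses are not known exactly. Their poses are not given: they have to be found in the camera images.
- stick: Loose straight stirring stick, 200 mm long, 0.1 kg. Origin at the end of its tip; z runs along the stick to the handle's top. Ball tip 22 mm across, bare aluminium shaft 14 x 14 mm up to 115 mm, red square handle 22 x 22 mm from 115 to 200 mm with faces square to the stick's x and y. It starts standing in the stand, leaning about 30 degrees, handle towards the stand's -x (robot) side, y level.
- stick_tip (a point): Centre of the ball at the stick's tip, 11 mm from its end.
- stick_grip (a point): Point on the stick's axis in the red handle, 165 mm from the tip end, 35 mm below the handle's top end. Good place to grip, fingers in line with the stick and closing along the stick's y.
- stand: Fixed, light wooden open-topped stand (a small box) for the stick. Origin at the centre of its underside, z up. Inside 58 mm along its x by 44 mm along its y, walls 12 mm, inner floor 8 mm above the table, rim 85 mm above the table. Turned up to 0.3 rad; it may be on the left or right.
- bowl: Fixed, heavy round white bowl that does not slide. Origin at the centre of its underside. Flat inner floor 6 mm above the table, about 83 mm in radius; walls flare to the rim, 50 mm above the table, outer radius 110 mm, 5 mm thick. It stands under the middle of the rail. A bead pinched between stick and wall can jam. Its yaw means nothing.
- rail: Fixed steel drying rail over the bowl: level bar 12 mm thick along its y, 220 mm above the table, on posts 200 mm either side. Origin on the table under the bar's middle, x away from the robot (yaw up to 0.2 rad). The bar is 0 to 20 mm beyond the bowl's centre: an upright gripper would hit it, so reach under it with stick and gripper leaning back to the robot by 30 to 35 degrees.
- bead_red: Chunky loose wooden bead, red, a short cylinder 24 mm across and 20 mm high, 15 g, lying flat on the bowl's floor; at the start the beads form a loose ring about 36 mm from the bowl's centre, which is free. Origin at its centre. All six differ in colour.
- bead_orange: Chunky loose wooden bead, orange, a short cylinder 24 mm across and 20 mm high, 15 g, lying flat on the bowl's floor; at the start the beads form a loose ring about 36 mm from the bowl's centre, which is free. Origin at its centre. All six differ in colour.
- bead_yellow: Chunky loose wooden bead, yellow, a short cylinder 24 mm across and 20 mm high, 15 g, lying flat on the bowl's floor; at the start the beads form a loose ring about 36 mm from the bowl's centre, which is free. Origin at its centre. All six differ in colour.
- bead_green: Chunky loose wooden bead, green, a short cylinder 24 mm across and 20 mm high, 15 g, lying flat on the bowl's floor; at the start the beads form a loose ring about 36 mm from the bowl's centre, which is free. Origin at its centre. All six differ in colour.
- bead_blue: Chunky loose wooden bead, blue, a short cylinder 24 mm across and 20 mm high, 15 g, lying flat on the bowl's floor; at the start the beads form a loose ring about 36 mm from the bowl's centre, which is free. Origin at its centre. All six differ in colour.
- bead_natural: Chunky loose wooden bead, undyed pale wood, a short cylinder 24 mm across and 20 mm high, 15 g, lying flat on the bowl's floor; at the start the beads form a loose ring about 36 mm from the bowl's centre, which is free. Origin at its centre. All six differ in colour.
- dye_jar: Small closed dye jar, 42 mm across, 60 mm high, standing loose near the rail, 75 mm or so beyond the bar and 160 mm to the left of its middle. A bystander to be left alone; origin at its underside.
- spool: Yellow thread spool, 52 mm across, 54 mm high, standing loose beyond the stand. A bystander to be left alone; origin at its underside.
- mallet: Loose hammer lying far to the right. A bystander to be left alone; origin at its underside.
- driver: Loose red screwdriver lying near the robot. A bystander to be left alone; origin at its underside.
- wax_tin: Flat round tin, 72 mm across, 35 mm high, beyond the middle of the table. A bystander to be left alone; origin at its underside.
- brush: Loose brush lying far to the left. A bystander to be left alone; origin at its underside.
There are look-alikes about, which are no part of the job. What is shaped like the stick but pink is not meant. There is more than one size of the stand; the job needs the larger.

How it is judged:
By the outcome, as a careful person would: the job done as asked, in the order asked, and still so for the second after the job is handed in, with the robot touching nothing.
It also fails if it takes over 72 s, if anything falls off the work surface, if the arm or the gripper's body presses on something with over 40 N, if the wrist force passes 120 N, or if a joint passes its speed limit or range.

## Robot

A 6-joint arm with a two-finger parallel gripper is mounted at the origin on the work surface. World frame = base frame: x ahead of the robot, y to its left, z up, the work surface at z = 0. Lengths are in m, angles in rad, forces in N, time in s.
With the tool pointing down it reaches from about 0.35 to 0.975 m from the base axis. Payload 4.9 kg.
Tool frame: the origin (TCP) lies on the centre line of the jaws, within the pads' length; the fingertips stand 19 mm ahead of it and the grasp point (between the pads) is the TCP; z points along the fingers, y is the line along which they close (so a half turn about z gives the same grasp; the last joint's range is limited). The gripper opens to 85 mm and grips with 20 to 120 N. Pads are 22 mm wide; open, the fingers measure 114 mm over their backs; the gripper's body (76 mm by 85 mm) begins 54 mm behind the grasp point. The pads swing forward as they close: fully open they stand 13 mm farther back than shut.
Start: joints at [0.981, 0.053, 1.613, -0, 1.476, -0.119], TCP at [0.283, 0.557, 0.25] pointing down, gripper open.
Joint ranges: [-3.01, 3.01], [-1.01, 2.22], [0.06, 2.58], [-1.02, 4.17], [0.09, 2.62], [-3.14, 3.14]. Speed limits (rad/s): [2.57, 2.57, 3.14, 3.14, 3.14, 3.14].

## Interface

Orientations are given as a unit quaternion [w, x, y, z].
In Python, from plant import state, grab_frame, ticket, spotter gives the robot as it stands.
- The arm moves only by the tool apply_moves, never from a script. Its argument "series" is a list of rows, each an object of numbers: "jaw": the closure, from 0 (fully open) to 1 (shut); "dx", "dy", "dz": the shift along the tool's x, y, z in mm; "turn": the turn about the tool's z in rad. A call has 1 to 5 rows; each row is the pose to reach, as a shift and turn from the pose commanded when the call began, along the tool's axes at that moment; what a row does not reach only later rows make up. A row lasts 1/12 s, in which the tool goes at most 41.7 mm and 7.16 degrees, less where a joint would pass 70% of its speed; a pose out of reach is approached as far as the arm can. A call with a gripper value outside its range is refused whole. The fingers move at their own pace and stop on an object; the grip force is fixed at half the most. Time passes only in rows, so rows that repeat a pose let the fingers close. It gives the time, the measured TCP pose, the force, the opening and the grip force at its end, in the units of the state.
- state(): the state, without advancing time (a new reading comes with each control period).
- grab_frame(name): name is "side" or "top"; returns a dict with "pixels" (384x512x3 uint8, red, green, blue), "mtx" (3x3 intrinsics, pixels), "camera_from_world" (4x4, takes a point from world to camera coordinates). Camera axes: x right, y down, z forward; pixel columns grow to the right and rows downward; lengths in m; the calibration is good to about 2 mm. A picture is of the moment at which its call begins. There is no depth.
- ticket.job_done(): hands the job in; it is judged then, once.
Trained networks look in a picture, given as the dict that the camera call returned (one of the last four; its "shot" number tells which), for a name from the list of things; names that differ only in an ending like _2 or _b are one class to them, and where a whole thing is asked for, a point or a joint stands for the part that bears it (a point fixed in the world has none). Each returns a list of dicts, best first, with "conf" (0 to 1); they miss things now and then, are a little off and sometimes report something else, mostly with a low value. They report only what shows in the picture. A call takes as long as a camera call. They do not tell look-alikes from the thing itself.
- spotter.outline_of(picture, target): "region" (384x512 bool, what is visible of it) and "extent" ([left, top, right, bottom] in pixels, round what is visible of it).
The state is a dict: "time": time; "joint_pos": joint angles; "joint_vel": joint speeds; "joint_efforts": joint torques, N m; "tool_pos": TCP position; "tool_rot": TCP orientation; "contact_force": force on the tool from outside, world axes, zero at the start; "ft_torque": the same for the moment, N m; "gripper_width": opening from 0.0 (shut) to 1.0 (fully open); "grasp_force": force on a finger pad.
Only numpy, scipy, OpenCV 4.12 (cv2) and the standard library are available. Lean on these libraries where they do the work, as an engineer would, in place of code of your own. Each camera call takes 0.05 s, during which the arm holds its last target. There are 200 camera calls.

## Working session

There is one attempt and no reset: what is moved stays moved. The work goes in short steps, Python scripts to look and compute and a tool call to move; the robot and the scene stay as the last step left them, time stands still between calls to the robot, and variables do not carry over. Pictures are saved under pics/ and viewed, at most 10 in all, crops included, and the job is handed in when it is done.

Besides the shell and the picture viewer there is one more tool, called as name(argument=value, ...), one argument or row to a line, values as JSON. apply_moves: Moves the arm, as the interface text tells. Its arguments: {"type":"object","properties":{"series":{"type":"array","items":{"type":"object","properties":{"jaw":{"type":"number"},"dx":{"type":"number"},"dy":{"type":"number"},"dz":{"type":"number"},"turn":{"type":"number"}}}}},"required":["series"]}

```bash
mkdir -p pics; cat > h.py <<'E'
import numpy as np, cv2
from plant import state, grab_frame, ticket, spotter
from scipy.spatial.transform import Rotation as R
def rot(q): return R.from_quat([q[1],q[2],q[3],q[0]]).as_matrix()
def save(p,n): cv2.imwrite('pics/'+n,p['pixels'][:,:,::-1])
def proj(p,X):
    X=np.atleast_2d(X); T=p['camera_from_world']; c=X@T[:3,:3].T+T[:3,3]; u=c@p['mtx'].T
    return u[:,:2]/u[:,2:]
def onz(p,uv,z):
    T=p['camera_from_world']; Rm=T[:3,:3]; o=-Rm.T@T[:3,3]
    d=Rm.T@np.linalg.inv(p['mtx'])@np.r_[uv,1.]; return o+d*(z-o[2])/d[2]
E
python3 - <<'E'
from h import *
np.set_printoptions(precision=4,suppress=True)
s=state(); print(s['time'],s['tool_pos'],s['tool_rot'],s['gripper_width'])
for n in('top','side'):
    p=grab_frame(n); save(p,n+'0.png'); T=p['camera_from_world']; print(n,-T[:3,:3].T@T[:3,3],T[2,:3],p['mtx'][0])
    for t in['stick','stand','bowl','rail','bead_red','bead_orange','bead_yellow','bead_green','bead_blue','bead_natural']:
        for d in spotter.outline_of(p,t)[:3]:
            m=d['region']; ys,xs=np.nonzero(m)
            c=np.array([xs.mean(),ys.mean()])
            print(t,round(d['conf'],2),d['extent'],c,onz(p,c,{'stick':.15,'stand':.085,'bowl':.05,'rail':.22}.get(t,.02))[:2])
E
```

```text
0.0 [0.2832 0.5565 0.249 ] [-0.0004  0.2332  0.9724 -0.001 ] 1.0022100925320332
top [0.3913 0.0156 1.4315] [ 0.1541  0.0041 -0.988 ] [390.0383   0.     256.9054]
stick 0.66 [196.0, 184.4, 221.9, 211.2] [209.4092 194.7996] [0.5693 0.1787]
stick 0.55 [152.4, 243.1, 207.6, 256.7] [181.6456 249.3924] [0.391  0.2668]
stick 0.54 [194.6, 189.4, 209.7, 218.0] [201.3495 204.2957] [0.5378 0.2049]
stand 0.77 [168.4, 190.3, 189.8, 215.0] [176.6529 201.2994] [0.5564 0.3007]
stand 0.65 [196.1, 184.4, 221.6, 210.7] [209.164  194.2275] [0.5804 0.1878]
bowl 0.94 [281.9, 165.1, 340.8, 222.1] [311.1373 192.7213] [ 0.5879 -0.1725]
rail 0.9 [246.0, 173.9, 383.9, 201.7] [313.1868 183.9146] [ 0.5917 -0.1566]
bead_yellow 0.42 [258.1, 156.3, 274.6, 171.5] [264.1793 163.5586] [ 0.7025 -0.0061]
bead_green 0.19 [263.4, 137.5, 281.8, 160.4] [271.031  148.4103] [ 0.7599 -0.0321]
bead_blue 0.25 [191.9, 191.5, 214.5, 218.7] [201.9062 203.6188] [0.5551 0.2222]
side [0.2773 0.8982 0.8801] [ 0.2468 -0.7243 -0.6438] [365.5961   0.     257.6267]
stick 0.74 [239.7, 216.8, 264.0, 243.8] [249.7934 230.5785] [0.5265 0.2256]
[... 239 characters left out ...]
84 [218.0, 224.1, 256.1, 265.3] [235.5123 245.0893] [0.5664 0.2358]
stand 0.59 [246.4, 155.9, 297.3, 196.6] [270.8814 177.0985] [ 0.5736 -0.1131]
bowl 0.83 [246.9, 156.2, 301.3, 199.8] [270.8283 177.0837] [ 0.5869 -0.1576]
bowl 0.66 [220.2, 222.2, 254.9, 268.0] [235.6557 244.5406] [0.5796 0.2044]
rail 0.56 [232.3, 108.2, 290.6, 223.8] [259.4476 170.8647] [0.5658 0.0416]
bead_red 0.56 [268.2, 185.4, 277.0, 190.5] [270.2778 186.3611] [ 0.5817 -0.1399]
bead_orange 0.66 [239.2, 217.4, 260.7, 243.6] [250.1833 230.3506] [0.57   0.1044]
bead_blue 0.73 [163.0, 363.4, 248.5, 384.0] [200.0631 373.0588] [0.5143 0.5769]
bead_natural 0.19 [273.2, 182.4, 280.2, 184.0] [277.5405 182.9189] [ 0.5625 -0.1702]
```

```bash
python3 - <<'E'
import cv2
a=cv2.imread('pics/top0.png');b=cv2.imread('pics/side0.png')
import numpy as np
# left: stick area, right: bowl, from top; and side
A=cv2.resize(a[155:265,140:240],(400,440),interpolation=3); B=cv2.resize(a[150:240,270:355],(400,424),interpolation=3)
B=cv2.copyMakeBorder(B,0,16,0,0,cv2.BORDER_CONSTANT); cv2.imwrite('pics/c1.png',np.hstack([A,B]))
C=b[100:310,190:310]; cv2.imwrite('pics/c2.png',cv2.resize(C,None,fx=2.8,fy=2.8,interpolation=3))
E
```

```text
(no output)
```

View pics/c1.png

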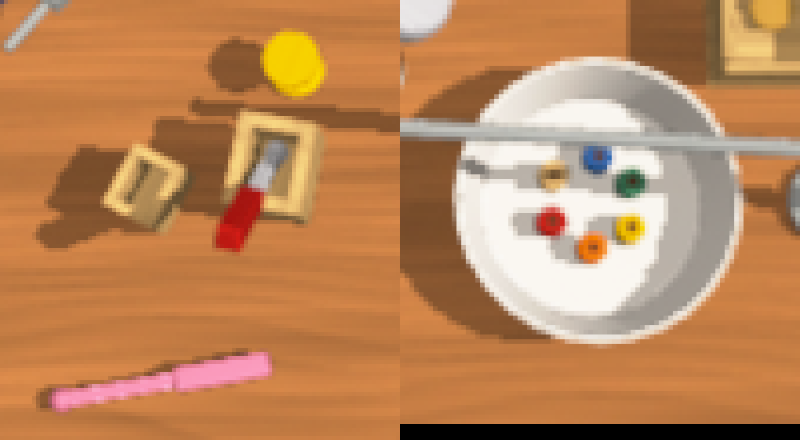

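View pics/c2.png

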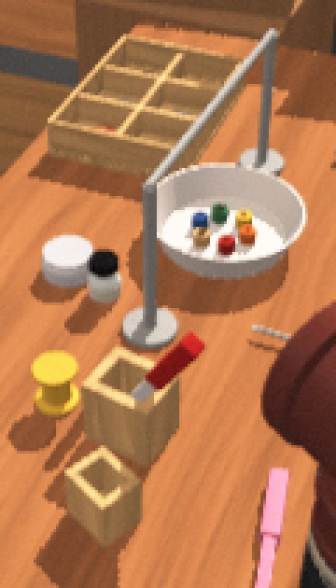

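The larger stand is at about (208,197) in the top view, with the red stick leaning towards the robot. The bowl is at about (311,193) with six beads in a ring, and the bar passes beyond its centre. The pink stick and the small stand are look-alikes. Next I fit the poses by silhouette in both views.

```bash
cat >> h.py <<'E'
from scipy.optimize import minimize
def hullmask(p,X,S=4):
    h=cv2.convexHull(np.float32(proj(p,X)*S+S/2)).astype(np.int32); m=np.zeros((384*S,512*S),np.uint8)
    cv2.fillConvexPoly(m,h,1); return cv2.resize(m.astype(np.float32),(512,384),interpolation=cv2.INTER_AREA)
def box(x0,x1,y0,y1,z0,z1): return np.array([[x,y,z] for x in(x0,x1) for y in(y0,y1) for z in(z0,z1)])
def fit(cost,x0,steps):
    best=None
    for k in range(2):
        sim=np.vstack([x0]+[np.array(x0)+np.eye(len(x0))[i]*steps[i] for i in range(len(x0))])
        r=minimize(cost,x0,method='Nelder-Mead',options=dict(initial_simplex=sim,maxiter=300,xatol=1e-4,fatol=1e-4)); x0=r.x; steps=-np.array(steps)*.5
    return r.x,r.fun
def iou(a,b): return 1-np.minimum(a,b).sum()/np.maximum(a,b).sum()
def hsv(p): return cv2.cvtColor(p['pixels'],cv2.COLOR_RGB2HSV)
def redmask(p,box_):
    h=hsv(p); m=((h[...,0]<5)|(h[...,0]>174))&(h[...,1]>185)&(h[...,2]>70); o=np.zeros_like(m); l,t,r,b=box_; o[t:b,l:r]=m[t:b,l:r]
    n,L,st,_=cv2.connectedComponentsWithStats(o.astype(np.uint8)); return (L==1+np.argmax(st[1:,4])).astype(np.float32)
def stickR(lean,az,leanback=1): # z axis = handle dir; az = heading of stand +x
    return R.from_euler('z',az).as_matrix()@R.from_euler('y',-lean).as_matrix()
def beads(p,c,rb=.085):
    h=hsv(p).astype(int); out={}
    uv=proj(p,np.r_[c,.016])[0]; yy,xx=np.mgrid[:384,:512]
    P=np.array([[onz(p,(x,y),.02)[:2] for x in range(512)] for y in range(0)]) if 0 else None
    ring=hullmask(p,[[c[0]+rb*np.cos(a),c[1]+rb*np.sin(a),.02] for a in np.linspace(0,6.28,40)])>.5
    rng=dict(red=(174,4),orange=(5,15),yellow=(22,32),green=(55,95),blue=(98,120))
    for k,(a,b) in rng.items():
        H=h[...,0]; m=((H>=a)|(H<=b) if a>b else (H>=a)&(H<=b))&ring&(h[...,1]>130)&(h[...,2]>40)
        out[k]=m
    H=h[...,0]; out['natural']=ring&(H>=10)&(H<=24)&(h[...,1]>50)&(h[...,1]<=150)&(h[...,2]>90)
    res={}
    for k,m in out.items():
        n,L,st,ce=cv2.connectedComponentsWithStats(m.astype(np.uint8),connectivity=8)
        if n>1:
            i=1+np.argmax(st[1:,4]); res[k]=(onz(p,ce[i],.020)[:2],int(st[i,4]))
    return res
E
python3 - <<'E'
from h import *
np.set_printoptions(precision=4,suppress=True)
t=grab_frame('top'); s=grab_frame('side')
so=lambda p,n,i: next(d['region'] for d in spotter.outline_of(p,n) if abs(np.argwhere(d['region']).mean(0)[::-1]-i).max()<8).astype(np.float32)
# stand
try:
    ms=so(s,'stand',(235,245)); mt=so(t,'stand',(209,195))
    rt=redmask(t,(185,180,225,225)); rs=redmask(s,(235,210,270,250)); print('red px',rt.sum(),rs.sum())
    w=box(-.041,.041,-.034,.034,0,.085)
    def cs(v):
        X=w@R.from_euler('z',v[2]).as_matrix().T+[v[0],v[1],0]; r=0
        for p,m,rd in((t,mt,rt),(s,ms,rs)):
            a=hullmask(p,X); k=1-cv2.dilate(rd,np.ones((3,3))); r+=iou(a*k,m*k)
        return r
    for y0 in(-.15,.15): print('stand',fit(cs,[.57,.19,y0],[.02,.02,.2]))
except StopIteration: print('stand miss')
hb=box(-.011,.011,-.011,.011,.115,.2)
def ck(v):
    X=(hb@stickR(v[2],v[3]).T)+[v[0],v[1],v[4]]; return iou(hullmask(t,X),rt)+iou(hullmask(s,X),rs)
print('stick',fit(ck,[.60,.17,.5,-.2,.01],[.02,.02,.1,.2,.01]))
rim=lambda v,r:np.array([[v[0]+r*np.cos(a),v[1]+r*np.sin(a),.05] for a in np.linspace(0,6.28,60)])
bt=so(t,'bowl',(311,193))
for p,i in((t,(311,193)),(s,(271,177))):
    b=so(p,'bowl',i); b=cv2.morphologyEx(b,cv2.MORPH_CLOSE,np.ones((7,7)))
    f=lambda v:iou(hullmask(p,np.vstack([rim(v,.11),rim(v,.09)-[0,0,.05]])),b)
    print('bowl',fit(f,[.585,-.165],[.02,.02]))
# rail: line in top view: outline pixels between posts
for p,i in((t,(313,184)),):
    m=so(p,'rail',i); ys,xs=np.nonzero(m); k=(xs>262)&(xs<365)
    P=np.array([onz(p,(x,y),.214)[:2] for x,y in zip(xs[k],ys[k])]); q=np.polyfit(P[:,1],P[:,0],1); r=P[:,0]-np.polyval(q,P[:,1]); g=abs(r)<.012; q=np.polyfit(P[g,1],P[g,0],1); print('rail x=a*y+b',q)
import json
b=beads(t,(.585,-.165)); b2=beads(s,(.585,-.165))
for k in b: print(k,b[k],b2.get(k))
E
```

```text
red px 102.0 169.0
stand (array([ 0.5797,  0.1953, -0.1695]), np.float64(0.2765079736709595))
stand (array([ 0.5804,  0.1954, -0.1705]), np.float64(0.27594369649887085))
stick (array([ 0.5996,  0.1886,  0.518 , -0.287 ,  0.0071]), np.float64(0.43316102027893066))
bowl (array([ 0.5939, -0.1732]), np.float64(0.06154203414916992))
bowl (array([ 0.5961, -0.1772]), np.float64(0.058167338371276855))
rail x=a*y+b [0.152  0.6254]
red (array([ 0.5777, -0.1412]), 27) (array([ 0.5798, -0.1363]), 36)
orange (array([ 0.5565, -0.1727]), 29) (array([ 0.5618, -0.1698]), 37)
yellow (array([ 0.5715, -0.2025]), 24) (array([ 0.5723, -0.2122]), 5)
blue (array([ 0.6256, -0.1788]), 14) (array([ 0.6312, -0.1744]), 18)
natural (array([ 0.6141, -0.1442]), 39) (array([ 0.617 , -0.1384]), 46)
```

The fits agree with the sizes given. The stick tip is against the stand's far wall with about 30° of lean, and the bar is about 4 mm beyond the bowl centre. The first move is the turn towards the grasp yaw and part of the transit. After that I refine the stick's azimuth.

apply_moves(
  series=[
    {"dx": -30,"dy": -16,"turn": -0.1},
    {"dx": -60,"dy": -32,"turn": -0.2},
    {"dx": -90,"dy": -48,"turn": -0.25},
    {"dx": -100,"dy": -55,"turn": -0.25},
  ],
)

```text
invalid input at $.series[0]: expected keys jaw, dx, dy, dz, turn
```

```bash
cat >> h.py <<'E'
def togo(X,az=None):
    s=state(); M=rot(s['tool_rot']); d=(np.array(X)-s['tool_pos'])*1000@M
    r=None
    if az is not None:
        y=M[:,1]; cur=np.arctan2(y[1],y[0])-np.pi/2; r=-((az-cur+np.pi/2)%np.pi-np.pi/2)
    return d.round(1), r
E
python3 - <<'E'
from h import *
np.set_printoptions(precision=4,suppress=True)
t=grab_frame('top'); s=grab_frame('side')
print(state()['tool_pos'])
def soft(p,b):
    x=p['pixels'].astype(float); r=(x[...,0]-x[...,1]-0.0*x[...,2])/np.maximum(x[...,0],60); w=np.clip((r-.55)/.3,0,1); o=np.zeros_like(w); l,t_,r_,b_=b; o[t_:b_,l:r_]=w[t_:b_,l:r_]; return o.astype(np.float32)
rt=soft(t,(190,183,215,222)); rs=soft(s,(236,213,266,245)); print(rt.sum(),rs.sum())
hb=box(-.011,.011,-.011,.011,.115,.2)
def mk(v): return (hb@stickR(v[2],v[3]).T)+[v[0],v[1],v[4]]
def ck(v): X=mk(v); return iou(hullmask(t,X),rt)+iou(hullmask(s,X),rs)
v,f=fit(ck,[.60,.19,.52,-.2,.009],[.02,.02,.1,.2,.01]); print('stick free',v,f)
def ck2(w): return ck([w[0],w[1],w[2],w[3],.019-.011*np.cos(w[2])])
w,f=fit(ck2,[.60,.19,.52,-.2],[.02,.02,.1,.2]); print('stick floor',w,f)
v=[*w,.019-.011*np.cos(w[2])]; print('px',hullmask(t,mk(v)).sum(),hullmask(s,mk(v)).sum())
g=np.array(v)[[0,1,4]]+stickR(v[2],v[3])[:,2]*.165; print('grip',g,togo([*g[:2],.25],v[3]))
c=(.595,-.175); h=hsv(t); u=proj(t,[.613,-.205,.02])[0].astype(int); print(h[u[1]-2:u[1]+3,u[0]-2:u[0]+3].reshape(-1,3)[::3].tolist())
ov=[]
for p,b,m in((t,(185,175,230,230),mk(v)),(s,(210,205,275,270),mk(v))):
    S=8; im=cv2.resize(p['pixels'][:,:,::-1],None,fx=S,fy=S,interpolation=0)
    for X,c_ in((m,(0,255,0)),(box(-.041,.041,-.034,.034,0,.085)@R.from_euler('z',-.17).as_matrix().T+[.58,.1954,0],(255,0,0)),(box(-.041,.041,-.034,.034,.085,.085)@R.from_euler('z',-.17).as_matrix().T+[.58,.1954,0],(255,255,0))):
        cv2.polylines(im,[cv2.convexHull(np.float32(proj(p,X)*S+S/2)).astype(int)],True,c_,1)
    l,t_,r,b_=b; ov.append(cv2.resize(im[t_*S:b_*S,l*S:r*S],(390,480)))
cv2.imwrite('pics/ov.png',np.hstack(ov))
E
```

```text
[0.2835 0.557  0.2503]
103.00698 144.64279
stick free [ 0.601   0.1913  0.526  -0.241   0.0073] 0.5638116598129272
stick floor [ 0.6027  0.1939  0.5245 -0.2157] 0.5808568596839905
px 146.1875 200.6875
grip [0.522  0.2115 0.1523] (array([-369.2, -199.7,    0.3]), np.float64(-0.25508133743820727))
[[21, 14, 244], [44, 26, 213], [57, 34, 159], [67, 64, 143], [64, 88, 84], [71, 94, 95], [13, 145, 67], [72, 125, 94], [69, 101, 88]]
```

View pics/ov.png

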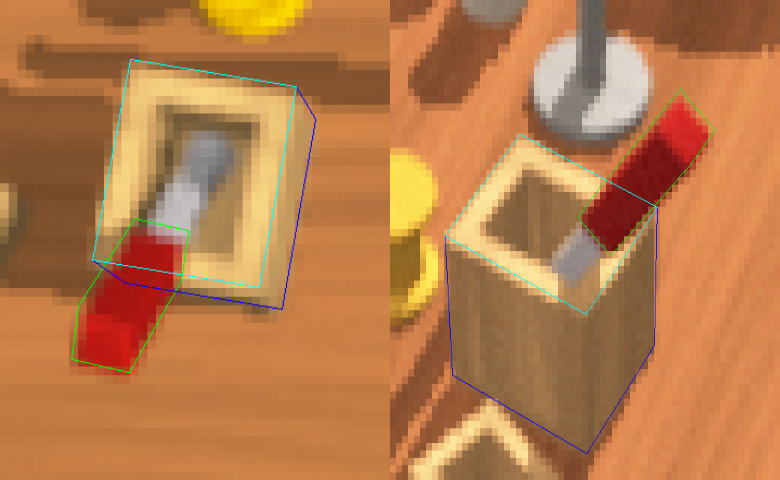

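The overlay matches the handle and stand in both views: the handle spans (75–190, 220–372) in the top crop and the stand rim is within about 3 mm. The move was refused because every row needs all the keys, so I repeat it in full.

apply_moves(
  series=[
    {"dx": -35,"dy": -19,"dz": 0,"turn": -0.06,"jaw": 0},
    {"dx": -70,"dy": -38,"dz": 0,"turn": -0.12,"jaw": 0},
    {"dx": -105,"dy": -57,"dz": 0,"turn": -0.18,"jaw": 0},
    {"dx": -140,"dy": -76,"dz": 0,"turn": -0.24,"jaw": 0},
    {"dx": -175,"dy": -95,"dz": 0,"turn": -0.24,"jaw": 0},
  ],
)

```text
time: 2.02
tool_pos: [0.397, 0.3915, 0.2505]
tool_rot: [0.0, 0.114, 0.994, 0.0]
contact_force: [1.2, 1.0, 0.3]
gripper_width: 0.995
grasp_force: 0.0
```

```bash
python3 -c "
from h import *
print(state()['tool_pos'],state()['time'],togo([.521,.210,.25],-.2),togo([.521,.210,.153],-.2))"
```

```text
[0.39698979 0.39146488 0.25047254] 2.0167 (array([-161.8, -148.7,    0.5]), np.float64(-0.02807775645700339)) (array([-161.8, -148.8,   97.5]), np.float64(-0.02807775645700339))
```

apply_moves(
  series=[
    {"dx": -28,"dy": -26,"dz": 0,"turn": 0,"jaw": 0},
    {"dx": -56,"dy": -52,"dz": 0,"turn": 0,"jaw": 0},
    {"dx": -84,"dy": -78,"dz": 0,"turn": 0,"jaw": 0},
    {"dx": -112,"dy": -104,"dz": 0,"turn": 0,"jaw": 0},
    {"dx": -140,"dy": -130,"dz": 0,"turn": 0,"jaw": 0},
  ],
)

```text
time: 2.43
tool_pos: [0.5037, 0.2327, 0.2506]
tool_rot: [0.0, 0.115, 0.993, 0.0]
contact_force: [0.7, -0.0, 0.4]
gripper_width: 1.002
grasp_force: 0.0
```

apply_moves(
  series=[
    {"dx": -22,"dy": -19,"dz": 0,"turn": 0,"jaw": 0},
    {"dx": -22,"dy": -19,"dz": 30,"turn": 0,"jaw": 0},
    {"dx": -22,"dy": -19,"dz": 65,"turn": 0,"jaw": 0},
    {"dx": -22,"dy": -19,"dz": 97,"turn": 0,"jaw": 0},
    {"dx": -22,"dy": -19,"dz": 97,"turn": 0,"jaw": 0},
  ],
)

```text
time: 2.85
tool_pos: [0.5155, 0.2093, 0.1455]
tool_rot: [-0.006, 0.116, 0.993, -0.002]
contact_force: [-1.8, -0.1, -2.2]
gripper_width: 1.001
grasp_force: 0.0
```

```bash
python3 - <<'E'
from h import *
s=grab_frame('side'); t=grab_frame('top')
print(state()['tool_pos'],state()['time'],togo([.521,.210,.153],-.2))
a=cv2.resize(s['pixels'][140:290,190:310,::-1],(400,500)); b=cv2.resize(t['pixels'][140:240,160:240,::-1],(400,500)); cv2.imwrite('pics/g.png',np.hstack([a,b]))
E
```

```text
[0.51920637 0.21062705 0.15249137] 2.95 (array([-1.9, -0.2, -0.5]), np.float64(-0.030813708479022317))
```

View pics/g.png

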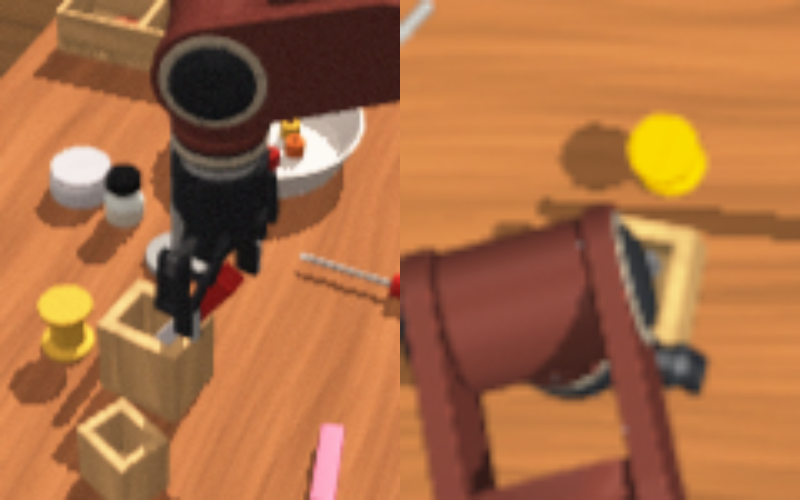

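The stick's handle is between the open fingers, with the near finger at (185,290) and the handle at (220,290) in the left crop. Closing.

apply_moves(
  series=[
    {"dx": -2,"dy": 0,"dz": 0,"turn": 0,"jaw": 1},
    {"dx": -2,"dy": 0,"dz": 0,"turn": 0,"jaw": 1},
    {"dx": -2,"dy": 0,"dz": 0,"turn": 0,"jaw": 1},
    {"dx": -2,"dy": 0,"dz": 0,"turn": 0,"jaw": 1},
    {"dx": -2,"dy": 0,"dz": 0,"turn": 0,"jaw": 1},
  ],
)

```text
time: 3.37
tool_pos: [0.5225, 0.2107, 0.1546]
tool_rot: [0.001, 0.115, 0.993, 0.0]
contact_force: [-0.4, -0.3, -0.4]
gripper_width: 0.3
grasp_force: 0.1
```

apply_moves(
  series=[
    {"dx": 0,"dy": 0,"dz": 0,"turn": 0,"jaw": 1},
    {"dx": 0,"dy": 0,"dz": 0,"turn": 0,"jaw": 1},
    {"dx": 0,"dy": 0,"dz": 0,"turn": 0,"jaw": 1},
    {"dx": 0,"dy": 0,"dz": 0,"turn": 0,"jaw": 1},
  ],
)

```text
time: 3.7
tool_pos: [0.5225, 0.2107, 0.1544]
tool_rot: [0.001, 0.115, 0.993, 0.0]
contact_force: [-0.7, 1.3, 5.6]
gripper_width: 0.249
grasp_force: 59.1
```

The grip holds at 59 N and 21 mm. I lift the stick out, up and slightly back.

apply_moves(
  series=[
    {"dx": 6,"dy": 0,"dz": -22,"turn": 0,"jaw": 1},
    {"dx": 12,"dy": 0,"dz": -46,"turn": 0,"jaw": 1},
    {"dx": 20,"dy": 0,"dz": -72,"turn": 0,"jaw": 1},
    {"dx": 28,"dy": 0,"dz": -100,"turn": 0,"jaw": 1},
    {"dx": 32,"dy": 0,"dz": -125,"turn": 0,"jaw": 1},
  ],
)

```text
time: 4.12
tool_pos: [0.4895, 0.2175, 0.2785]
tool_rot: [-0.001, 0.115, 0.993, -0.001]
contact_force: [0.6, 0.4, -0.6]
gripper_width: 0.249
grasp_force: 58.7
```

```bash
cat >> h.py <<'E'
def soft(p,b):
    x=p['pixels'].astype(float); r=(x[...,0]-x[...,1])/np.maximum(x[...,0],60); w=np.clip((r-.55)/.3,0,1); o=np.zeros_like(w); l,t_,r_,b_=[int(k) for k in b]; o[t_:b_,l:r_]=w[t_:b_,l:r_]; return o.astype(np.float32)
E
python3 - <<'E'
from h import *
s=grab_frame('side'); t=grab_frame('top')
print(state()['tool_pos'],state()['time'],state()['contact_force'],state()['grasp_force'])
a=cv2.resize(s['pixels'][90:270,180:330,::-1],(400,480)); b=cv2.resize(t['pixels'][120:240,160:260,::-1],(400,480)); cv2.imwrite('pics/l.png',np.hstack([a,b]))
print('driver tip',onz(s,(281,217),.01), 'tc', togo([.52,.08,.25],-.15))
E
```

```text
[0.49206186 0.21826728 0.28306206] 4.2167 [-0.22180551 -0.05934215 -0.06033175] 58.80462169647217
driver tip [ 0.49680573 -0.00389734  0.01      ] tc (array([ -58.6, -128.3,   33. ]), np.float64(-0.08041676501176931))
```

View pics/l.png

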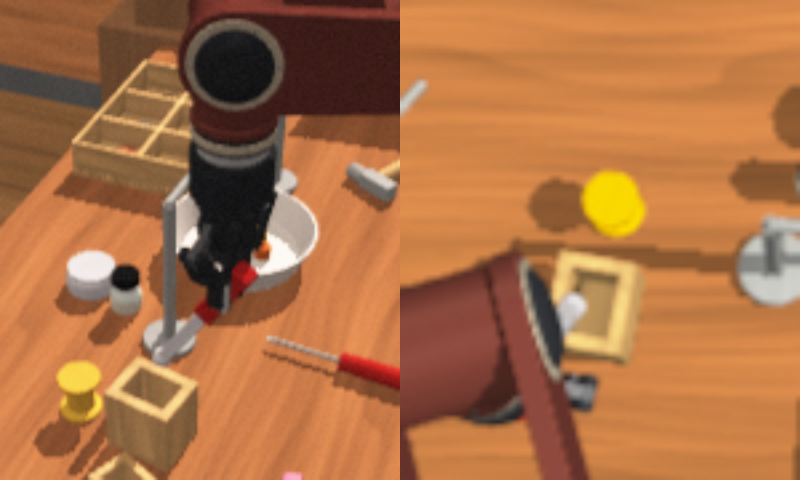

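The stick is out and held, tip at about (565,310) in the top crop, with the stand empty. The interface can only turn the tool about its own z. To reach further under the bar I press the tip on the free table between stand and rail, rolling the stick in the pads to about 40° of lean.

apply_moves(
  series=[
    {"dx": -12,"dy": -33,"dz": 0,"turn": 0,"jaw": 1},
    {"dx": -24,"dy": -66,"dz": 0,"turn": 0,"jaw": 1},
    {"dx": -34,"dy": -95,"dz": 20,"turn": 0,"jaw": 1},
    {"dx": -34,"dy": -95,"dz": 60,"turn": 0,"jaw": 1},
    {"dx": -34,"dy": -95,"dz": 95,"turn": 0,"jaw": 1},
  ],
)

```text
time: 4.63
tool_pos: [0.502, 0.1155, 0.181]
tool_rot: [-0.0, 0.117, 0.993, -0.0]
contact_force: [0.7, -0.3, -2.0]
gripper_width: 0.248
grasp_force: 59.2
```

apply_moves(
  series=[
    {"dx": 0,"dy": 0,"dz": 20,"turn": 0,"jaw": 1},
    {"dx": 0,"dy": 0,"dz": 37,"turn": 0,"jaw": 1},
    {"dx": 0,"dy": 0,"dz": 41,"turn": 0,"jaw": 1},
    {"dx": 0,"dy": 0,"dz": 41,"turn": 0,"jaw": 1},
  ],
)

```text
time: 4.97
tool_pos: [0.5005, 0.1177, 0.1425]
tool_rot: [-0.003, 0.115, 0.993, -0.0]
contact_force: [-6.5, 0.1, 9.7]
gripper_width: 0.25
grasp_force: 59.0
```

apply_moves(
  series=[
    {"dx": 4,"dy": 0,"dz": 4,"turn": 0,"jaw": 1},
    {"dx": 8,"dy": 0,"dz": 7,"turn": 0,"jaw": 1},
    {"dx": 12,"dy": 0,"dz": 10,"turn": 0,"jaw": 1},
    {"dx": 12,"dy": 0,"dz": 10,"turn": 0,"jaw": 1},
  ],
)

```text
time: 5.3
tool_pos: [0.4903, 0.1203, 0.1339]
tool_rot: [-0.0, 0.115, 0.993, -0.0]
contact_force: [-7.8, 0.1, 16.7]
gripper_width: 0.251
grasp_force: 59.1
```

apply_moves(
  series=[
    {"dx": 4,"dy": 0,"dz": 3,"turn": 0,"jaw": 1},
    {"dx": 9,"dy": 0,"dz": 7,"turn": 0,"jaw": 1},
    {"dx": 9,"dy": 0,"dz": 7,"turn": 0,"jaw": 1},
  ],
)

```text
time: 5.55
tool_pos: [0.4807, 0.1224, 0.1261]
tool_rot: [-0.001, 0.115, 0.993, -0.0]
contact_force: [-8.4, -0.2, 15.7]
gripper_width: 0.254
grasp_force: 58.3
```

apply_moves(
  series=[
    {"dx": 0,"dy": 0,"dz": -40,"turn": 0,"jaw": 1},
    {"dx": 0,"dy": 0,"dz": -60,"turn": 0,"jaw": 1},
    {"dx": 0,"dy": 0,"dz": -60,"turn": 0,"jaw": 1},
  ],
)

```text
time: 5.8
tool_pos: [0.4837, 0.1223, 0.189]
tool_rot: [0.003, 0.115, 0.993, 0.001]
contact_force: [1.1, -1.2, -0.1]
gripper_width: 0.248
grasp_force: 59.3
```

```bash
python3 - <<'E'
from h import *
np.set_printoptions(precision=4,suppress=True)
s=grab_frame('side'); t=grab_frame('top'); st=state()
T=np.array(st['tool_pos']); print(T,st['time'],st['contact_force'],st['grasp_force'])
ds=[d for d in spotter.outline_of(s,'stick')]; print([(d['conf'],d['extent']) for d in ds])
M=rot(st['tool_rot']); az=np.arctan2(M[1,1],M[0,1])-np.pi/2; print('az',az)
for th in(30,37,41,45):
    A=stickR(np.radians(th),az)[:,2]; print(th,'side tip',proj(s,T-.154*A)[0],'top tip',proj(t,T-.154*A)[0], 'side hdl top',proj(s,T+.035*A)[0])
a=cv2.resize(s['pixels'][130:280,200:320,::-1],(400,500),interpolation=0); b=cv2.resize(t['pixels'][160:240,190:254,::-1],(400,500),interpolation=0); cv2.imwrite('pics/m.png',np.hstack([a,b]))
E
```

```text
[0.4813 0.122  0.1843] 5.9 [-0.377   0.3023 -1.6094] 59.31913375854492
[(0.74, [248.7, 193.7, 290.8, 220.6]), (0.65, [280.2, 269.8, 293.4, 328.5])]
az -0.23098379511271272
30 side tip [254.2761 224.6822] top tip [233.6833 202.0684] side hdl top [283.1085 196.6681]
37 side tip [250.2742 220.4382] top tip [234.5187 197.434 ] side hdl top [284.1421 197.7683]
41 side tip [248.1436 217.8975] top tip [234.9464 194.8954] side hdl top [284.6857 198.4299]
45 side tip [246.1362 215.2835] top tip [235.3357 192.4489] side hdl top [285.1916 199.1111]
```

View pics/m.png

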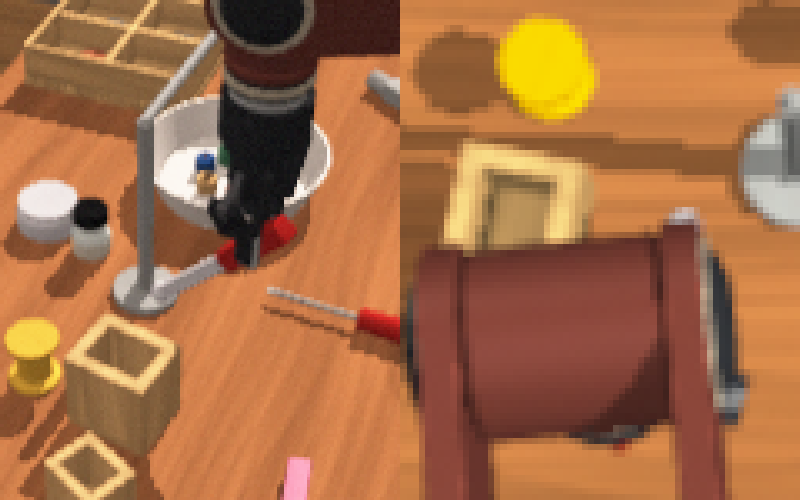

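The ball tip is at about (683,213) in the top crop, which matches a lean of about 41°, so the reach is about 102 mm ahead of the TCP. Now I align with the rail's yaw and move over the bowl's centre.

apply_moves(
  series=[
    {"dx": 0,"dy": 0,"dz": -16,"turn": -0.08,"jaw": 1},
    {"dx": 0,"dy": -30,"dz": -16,"turn": -0.08,"jaw": 1},
    {"dx": 0,"dy": -70,"dz": -16,"turn": -0.08,"jaw": 1},
    {"dx": 0,"dy": -110,"dz": -16,"turn": -0.08,"jaw": 1},
    {"dx": 0,"dy": -110,"dz": -16,"turn": -0.08,"jaw": 1},
  ],
)

```text
time: 6.37
tool_pos: [0.454, 0.0103, 0.1981]
tool_rot: [-0.003, 0.078, 0.997, -0.002]
contact_force: [0.2, -0.0, -1.0]
gripper_width: 0.245
grasp_force: 59.7
```

```bash
cat >> h.py <<'E'
C=np.array([.594,-.175]); EX=np.array([.989,-.149]); EY=np.array([.149,.989]); REACH=.102
def rel(P): d=np.array(P)[:2]-C; return (np.array([d@EX,d@EY])*1000).round(1)
E
python3 - <<'E'
from h import *
np.set_printoptions(precision=4,suppress=True)
g=state(); T=np.array(g['tool_pos']); print(T,g['time'])
print('to hover',togo([*(C-REACH*EX),.2],-.15))
t=grab_frame('top'); old=dict(t); old['pixels']=cv2.imread('pics/top0.png')[:,:,::-1].copy()
h=hsv(old)
b=beads(old,C)
for k in b: print(k,b[k],rel(b[k][0]))
# green search
m=((h[...,0]>=40)&(h[...,0]<=95)&(h[...,1]>80)&(h[...,2]<150)); m[:170]=0;m[210:]=0;m[:,:290]=0;m[:,330:]=0
ys,xs=np.nonzero(m); c=(xs.mean(),ys.mean()); print('green',len(xs),xs,ys,onz(old,c,.02)[:2],rel(onz(old,c,.02)))
print('bar rel x', rel([.6254+.152*-.175,-.175]))
E
```

```text
[0.454  0.0103 0.1981] 6.3667
to hover (array([ -65.2, -161.9,   -1.7]), np.float64(-0.007055794717975239))
red (array([ 0.5777, -0.1412]), 27) [-21.2  31. ]
orange (array([ 0.5565, -0.1727]), 29) [-37.4  -3.3]
yellow (array([ 0.5718, -0.2029]), 23) [-17.8 -30.9]
blue (array([ 0.6256, -0.1788]), 14) [31.8  0.9]
natural (array([ 0.6141, -0.1442]), 39) [15.3 33.5]
green 17 [319 317 318 320 316 317 321 316 317 318 320 321 317 318 319 320 318] [186 187 187 187 188 188 188 189 189 189 189 189 190 190 190 190 191] [ 0.6071 -0.2034] [ 17.2 -26.1]
bar rel x [4.7 0.7]
```

apply_moves(
  series=[
    {"dx": -13,"dy": -33,"dz": -1,"turn": 0,"jaw": 1},
    {"dx": -26,"dy": -66,"dz": -1,"turn": 0,"jaw": 1},
    {"dx": -39,"dy": -99,"dz": -1,"turn": 0,"jaw": 1},
    {"dx": -52,"dy": -132,"dz": -1,"turn": 0,"jaw": 1},
    {"dx": -65,"dy": -162,"dz": -1,"turn": 0,"jaw": 1},
  ],
)

```text
time: 6.83
tool_pos: [0.4959, -0.1554, 0.1997]
tool_rot: [-0.002, 0.075, 0.997, 0.001]
contact_force: [-0.1, -0.2, -0.6]
gripper_width: 0.245
grasp_force: 59.8
```

apply_moves(
  series=[
    {"dx": 0,"dy": 0,"dz": 0,"turn": 0,"jaw": 1},
    {"dx": 0,"dy": 0,"dz": 0,"turn": 0,"jaw": 1},
  ],
)

```text
time: 7.0
tool_pos: [0.4959, -0.1548, 0.1999]
tool_rot: [-0.002, 0.076, 0.997, 0.001]
contact_force: [-0.3, 1.1, -1.2]
gripper_width: 0.245
grasp_force: 59.9
```

```bash
python3 - <<'E'
from h import *
np.set_printoptions(precision=4,suppress=True)
g=state(); T=np.array(g['tool_pos']); print(T,g['time'],'tip rel',rel(T[:2]+REACH*EX),togo([*(C-REACH*EX),.137],-.15))
t=grab_frame('top'); s=grab_frame('side')
print('pred tip', proj(t,[*(T[:2]+REACH*EX),T[2]-.115]),proj(s,[*(T[:2]+REACH*EX),T[2]-.115]))
a=cv2.resize(s['pixels'][120:220,225:305,::-1],(400,500),interpolation=0); b=cv2.resize(t['pixels'][150:240,275:347,::-1],(400,500),interpolation=0); cv2.imwrite('pics/n.png',np.hstack([a,b]))
E
```

```text
[ 0.4959 -0.1548  0.1999] 7.0 tip rel [2.  5.3] (array([ 1.7, -5.5, 62.9]), np.float64(-0.0025359893044014648))
pred tip [[311.6895 188.798 ]] [[269.7882 167.1561]]
```

View pics/n.png

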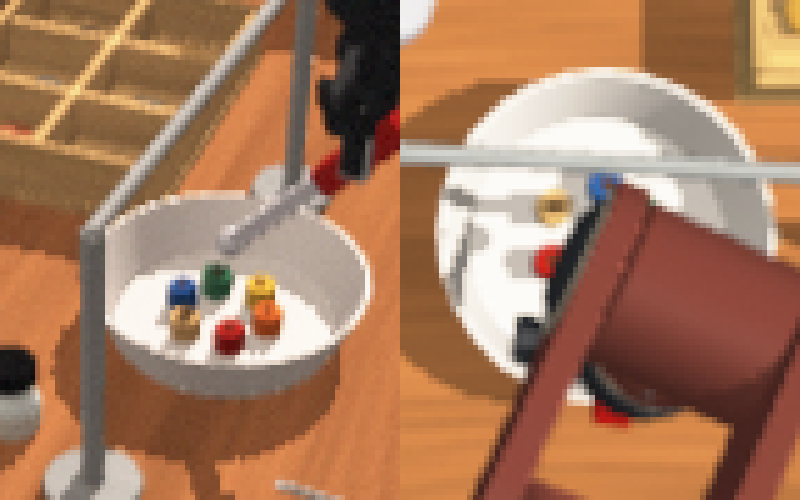

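In the side crop the ball is at (230,240), i.e. pixel (271,168), which agrees with the predicted (270,167). All six beads are visible in the ring. I descend into the free centre and push the blue bead first.

apply_moves(
  series=[
    {"dx": 0,"dy": -5,"dz": 15,"turn": 0,"jaw": 1},
    {"dx": 0,"dy": -5,"dz": 35,"turn": 0,"jaw": 1},
    {"dx": 0,"dy": -5,"dz": 55,"turn": 0,"jaw": 1},
    {"dx": 0,"dy": -5,"dz": 63,"turn": 0,"jaw": 1},
    {"dx": 0,"dy": -5,"dz": 63,"turn": 0,"jaw": 1},
  ],
)

```text
time: 7.52
tool_pos: [0.4938, -0.1574, 0.1361]
tool_rot: [-0.003, 0.074, 0.997, 0.001]
contact_force: [-0.5, 0.2, -1.1]
gripper_width: 0.255
grasp_force: 60.0
```

apply_moves(
  series=[
    {"dx": -14,"dy": 0,"dz": 0,"turn": 0,"jaw": 1},
    {"dx": -28,"dy": 1,"dz": 0,"turn": 0,"jaw": 1},
    {"dx": -40,"dy": 1,"dz": 0,"turn": 0,"jaw": 1},
    {"dx": -20,"dy": 0,"dz": 0,"turn": 0,"jaw": 1},
    {"dx": 0,"dy": 0,"dz": 0,"turn": 0,"jaw": 1},
  ],
)

```text
time: 7.93
tool_pos: [0.4969, -0.1594, 0.1405]
tool_rot: [0.001, 0.074, 0.997, -0.0]
contact_force: [-0.9, 0.5, -0.5]
gripper_width: 0.244
grasp_force: 59.9
```

```bash
python3 - <<'E'
from h import *
np.set_printoptions(precision=4,suppress=True)
g=state(); T=np.array(g['tool_pos']); print(T,g['time'],'tip rel',rel(T[:2]+REACH*EX),g['contact_force'])
s=grab_frame('side'); o=dict(s); o['pixels']=cv2.imread('pics/side0.png')[:,:,::-1].copy()
b0=beads(o,C); b=beads(s,C)
for k in b0: print(k,rel(b0[k][0]),b0[k][1],(rel(b[k][0]),b[k][1]) if k in b else None)
a=cv2.resize(s['pixels'][140:210,230:310,::-1],(560,490),interpolation=0); cv2.imwrite('pics/o.png',a)
E
```

```text
[ 0.4969 -0.1594  0.1405] 7.9333 tip rel [3.7 0.9] [-0.9333  0.4574 -0.4578]
red [-19.8  36.1] 36 (array([-19.9,  36.7]), 35)
orange [-32.7   0.4] 37 (array([-33. ,   0.4]), 36)
yellow [-15.9 -40. ] 5 None
blue [36.7  6.2] 18 (array([64.3,  9. ]), 20)
natural [16.9 39.8] 48 (array([16.3, 39.9]), 45)
```

View pics/o.png

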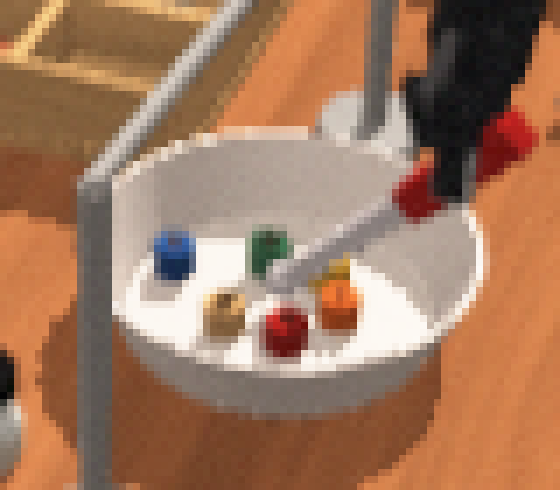

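Blue moved about 28 mm, and the others have not moved. Now the remaining five strokes.

apply_moves(
  series=[
    {"dx": -8,"dy": -12,"dz": 0,"turn": 0,"jaw": 1},
    {"dx": -16,"dy": -24,"dz": 0,"turn": 0,"jaw": 1},
    {"dx": -23,"dy": -35,"dz": 0,"turn": 0,"jaw": 1},
    {"dx": -11,"dy": -17,"dz": 0,"turn": 0,"jaw": 1},
    {"dx": 0,"dy": 0,"dz": 0,"turn": 0,"jaw": 1},
  ],
)

```text
time: 8.4
tool_pos: [0.4972, -0.1615, 0.1403]
tool_rot: [0.001, 0.077, 0.997, -0.0]
contact_force: [-0.3, 1.1, -1.1]
gripper_width: 0.249
grasp_force: 59.9
```

apply_moves(
  series=[
    {"dx": 7,"dy": -12,"dz": 0,"turn": 0,"jaw": 1},
    {"dx": 14,"dy": -25,"dz": 0,"turn": 0,"jaw": 1},
    {"dx": 21,"dy": -38,"dz": 0,"turn": 0,"jaw": 1},
    {"dx": 10,"dy": -18,"dz": 0,"turn": 0,"jaw": 1},
    {"dx": 0,"dy": 0,"dz": 0,"turn": 0,"jaw": 1},
  ],
)

```text
time: 8.82
tool_pos: [0.4967, -0.1616, 0.1402]
tool_rot: [0.001, 0.077, 0.997, -0.0]
contact_force: [-0.4, 0.1, -0.9]
gripper_width: 0.254
grasp_force: 60.0
```

apply_moves(
  series=[
    {"dx": 14,"dy": -1,"dz": 0,"turn": 0,"jaw": 1},
    {"dx": 28,"dy": -2,"dz": 0,"turn": 0,"jaw": 1},
    {"dx": 43,"dy": -3,"dz": 0,"turn": 0,"jaw": 1},
    {"dx": 21,"dy": -1,"dz": 0,"turn": 0,"jaw": 1},
    {"dx": 0,"dy": 0,"dz": 0,"turn": 0,"jaw": 1},
  ],
)

```text
time: 9.23
tool_pos: [0.4957, -0.1602, 0.1392]
tool_rot: [0.0, 0.076, 0.997, -0.0]
contact_force: [0.3, -0.7, -0.2]
gripper_width: 0.247
grasp_force: 60.0
```

apply_moves(
  series=[
    {"dx": 8,"dy": 12,"dz": 0,"turn": 0,"jaw": 1},
    {"dx": 16,"dy": 24,"dz": 0,"turn": 0,"jaw": 1},
    {"dx": 24,"dy": 37,"dz": 0,"turn": 0,"jaw": 1},
    {"dx": 12,"dy": 18,"dz": 0,"turn": 0,"jaw": 1},
    {"dx": 0,"dy": 0,"dz": 0,"turn": 0,"jaw": 1},
  ],
)

```text
time: 9.65
tool_pos: [0.4949, -0.158, 0.1392]
tool_rot: [-0.0, 0.074, 0.997, 0.0]
contact_force: [-0.0, -0.9, -0.4]
gripper_width: 0.251
grasp_force: 60.0
```

apply_moves(
  series=[
    {"dx": -6,"dy": 13,"dz": 0,"turn": 0,"jaw": 1},
    {"dx": -12,"dy": 26,"dz": 0,"turn": 0,"jaw": 1},
    {"dx": -18,"dy": 40,"dz": 0,"turn": 0,"jaw": 1},
    {"dx": -9,"dy": 20,"dz": 0,"turn": 0,"jaw": 1},
    {"dx": 0,"dy": 0,"dz": 0,"turn": 0,"jaw": 1},
  ],
)

```text
time: 10.07
tool_pos: [0.4957, -0.158, 0.1397]
tool_rot: [0.0, 0.073, 0.997, -0.0]
contact_force: [-0.6, 0.0, -1.4]
gripper_width: 0.249
grasp_force: 60.1
```

```bash
python3 - <<'E'
from h import *
np.set_printoptions(precision=4,suppress=True)
g=state(); T=np.array(g['tool_pos']); print(T,g['time'],'tip rel',rel(T[:2]+REACH*EX),g['contact_force'])
s=grab_frame('side'); o=dict(s); o['pixels']=cv2.imread('pics/side0.png')[:,:,::-1].copy()
b0=beads(o,C); b=beads(s,C)
for k in b0: print(k,rel(b0[k][0]),b0[k][1],(rel(b[k][0]),b[k][1]) if k in b else None)
a=cv2.resize(np.hstack([x['pixels'][140:210,235:305,::-1] for x in(o,s)]),(800,400),interpolation=0); cv2.imwrite('pics/p.png',a)
E
```

```text
[ 0.4957 -0.158   0.1397] 10.0667 tip rel [2.2 2.2] [-0.6272  0.0315 -1.3807]
red [-19.8  36.1] 36 (array([-27.7,  55.5]), 4)
orange [-32.7   0.4] 37 (array([-71. ,  -3.8]), 30)
yellow [-15.9 -40. ] 5 None
blue [36.7  6.2] 18 (array([64.3,  9. ]), 20)
natural [16.9 39.8] 48 (array([32.7, 65. ]), 25)
```

View pics/p.png

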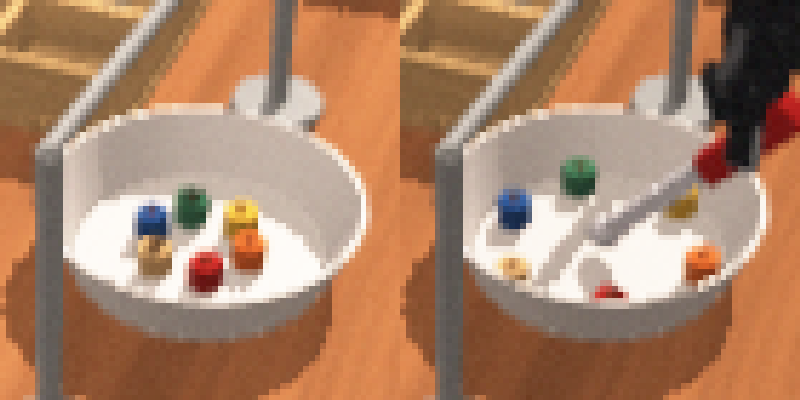

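The right half of the crop shows every bead pushed well outwards, still inside the bowl, with blue at (513,207), green (578,177), yellow (680,205), orange (703,263), red (608,292) and natural (513,270). I lift out and back and head for the stand.

apply_moves(
  series=[
    {"dx": 0,"dy": 0,"dz": -35,"turn": 0,"jaw": 1},
    {"dx": 10,"dy": 0,"dz": -70,"turn": 0,"jaw": 1},
    {"dx": 30,"dy": 0,"dz": -90,"turn": 0,"jaw": 1},
    {"dx": 60,"dy": 0,"dz": -100,"turn": 0,"jaw": 1},
    {"dx": 60,"dy": 0,"dz": -100,"turn": 0,"jaw": 1},
  ],
)

```text
time: 10.53
tool_pos: [0.4345, -0.15, 0.2433]
tool_rot: [0.002, 0.075, 0.997, -0.001]
contact_force: [0.8, 0.5, -1.2]
gripper_width: 0.248
grasp_force: 60.1
```

apply_moves(
  series=[
    {"dx": 0,"dy": 35,"dz": 0,"turn": 0,"jaw": 1},
    {"dx": 0,"dy": 75,"dz": 0,"turn": 0.03,"jaw": 1},
    {"dx": 0,"dy": 115,"dz": 0,"turn": 0.06,"jaw": 1},
    {"dx": 0,"dy": 155,"dz": 0,"turn": 0.08,"jaw": 1},
    {"dx": 0,"dy": 190,"dz": 0,"turn": 0.08,"jaw": 1},
  ],
)

```text
time: 10.95
tool_pos: [0.4642, 0.0398, 0.2392]
tool_rot: [0.0, 0.115, 0.993, 0.0]
contact_force: [1.2, 0.4, -1.1]
gripper_width: 0.25
grasp_force: 60.1
```

apply_moves(
  series=[
    {"dx": 0,"dy": 35,"dz": 0,"turn": 0,"jaw": 1},
    {"dx": 0,"dy": 75,"dz": 0,"turn": 0,"jaw": 1},
    {"dx": 0,"dy": 100,"dz": 0,"turn": 0,"jaw": 1},
    {"dx": 0,"dy": 120,"dz": 0,"turn": 0,"jaw": 1},
    {"dx": 0,"dy": 120,"dz": 0,"turn": 0,"jaw": 1},
  ],
)

```text
time: 11.37
tool_pos: [0.4919, 0.1575, 0.2389]
tool_rot: [-0.0, 0.113, 0.994, 0.001]
contact_force: [-0.2, -0.1, -0.8]
gripper_width: 0.247
grasp_force: 60.1
```

```bash
python3 - <<'E'
from h import *
np.set_printoptions(precision=4,suppress=True)
g=state(); T=np.array(g['tool_pos']); print(T,g['time'],g['grasp_force'],togo([.4916,.218,.24],-.231))
s=grab_frame('side'); t=grab_frame('top')
M=rot(g['tool_rot']); d=-M[:2,0]
for r in(.076,.095,.102,.109): b=[*(T[:2]+r*d),T[2]-np.sqrt(.1553**2-r*r)]; print(r,proj(s,b),proj(t,b))
for p in(s,t):
    for q in spotter.outline_of(p,'stick'): print(round(q['conf'],2),q['extent'])
o=dict(t); o['pixels']=cv2.imread('pics/top0.png')[:,:,::-1].copy()
b0=beads(o,C,.075); b=beads(t,C,.083)
for k in b0: print(k,rel(b0[k][0]),b0[k][1],(rel(b[k][0]),b[k][1], np.linalg.norm(b[k][0]-b0[k][0])*1000) if k in b else None)
cv2.imwrite('pics/q.png',cv2.resize(np.hstack([t['pixels'][155:230,275:350,::-1],s['pixels'][170:245,225:300,::-1]]),(800,400),interpolation=0))
E
```

```text
[0.4919 0.1575 0.2389] 11.3667 60.10794997215271 (array([13.8, 58.9, -1. ]), np.float64(0.004578599797481653))
0.076 [[247.5273 219.3509]] [[222.2218 197.5425]]
0.095 [[242.41   213.9569]] [[223.1662 191.669 ]]
0.102 [[240.521  211.7008]] [[223.4882 189.4346]]
0.109 [[238.6266 209.262 ]] [[223.793  187.1503]]
0.73 [240.9, 185.6, 285.0, 216.1]
0.56 [277.1, 269.6, 293.3, 330.9]
0.57 [152.5, 241.3, 207.4, 257.0]
red [-21.2  31. ] 27 (array([-40.7,  61.7]), 23, np.float64(36.37646685571966))
orange [-37.4  -3.3] 29 (array([-73.1,  -5.5]), 25, np.float64(35.68333670617034))
yellow [-17.8 -30.9] 23 (array([-29. , -66.3]), 23, np.float64(37.113814983296))
blue [31.8  0.9] 14 (array([65.2,  2.4]), 14, np.float64(33.46792930105408))
natural [15.3 33.5] 39 (array([29. , 65.2]), 32, np.float64(34.61082966971311))
```

Five beads have moved 33–37 mm by the top camera. Green is plainly displaced too and gets checked once more at the end. Next I align over the stand and go in with the ball to just below the rim.

apply_moves(
  series=[
    {"dx": 6,"dy": 30,"dz": 0,"turn": 0,"jaw": 1},
    {"dx": 12,"dy": 59,"dz": 0,"turn": 0,"jaw": 1},
    {"dx": 12,"dy": 59,"dz": 0,"turn": 0,"jaw": 1},
    {"dx": 12,"dy": 59,"dz": 0,"turn": 0,"jaw": 1},
  ],
)

```text
time: 11.9
tool_pos: [0.494, 0.2139, 0.2393]
tool_rot: [-0.0, 0.115, 0.993, -0.0]
contact_force: [0.2, 0.1, -1.4]
gripper_width: 0.25
grasp_force: 60.2
```

```bash
python3 - <<'E'
from h import *
np.set_printoptions(precision=4,suppress=True)
g=state(); T=np.array(g['tool_pos']); print(T,g['time'],togo([.4935,.2173,.172],-.231))
s=grab_frame('side'); t=grab_frame('top')
M=rot(g['tool_rot']); d=-M[:2,0]
for r in(.092,.098,.104): b=[*(T[:2]+r*d),T[2]-.115]; print(r,proj(s,b),proj(t,b))
S=8; w=box(-.041,.041,-.034,.034,.085,.085)@R.from_euler('z',-.2).as_matrix().T+[.58,.1945,0]
ov=[]
for p,(l,u) in((s,(205,190)),(t,(185,155))):
    im=cv2.resize(p['pixels'][:,:,::-1],None,fx=S,fy=S,interpolation=0)
    cv2.polylines(im,[cv2.convexHull(np.float32(proj(p,w)*S+S/2)).astype(int)],True,(255,255,0),1)
    c=(proj(p,[*(T[:2]+.099*d),T[2]-.115])[0]*S+S/2).astype(int); cv2.circle(im,tuple(int(k) for k in c),4*S,(0,255,0),1)
    ov.append(cv2.resize(im[u*S:(u+60)*S,l*S:(l+50)*S],(400,480)))
cv2.imwrite('pics/r.png',np.hstack(ov))
E
```

```text
[0.494  0.2139 0.2393] 11.9 (array([ 1.3,  3.2, 67.3]), np.float64(0.0007032540560831801))
0.092 [[235.4981 224.2656]] [[206.2026 191.6955]]
0.098 [[233.8403 223.4539]] [[206.6289 189.9882]]
0.104 [[232.1901 222.6458]] [[207.0546 188.2832]]
```

View pics/r.png

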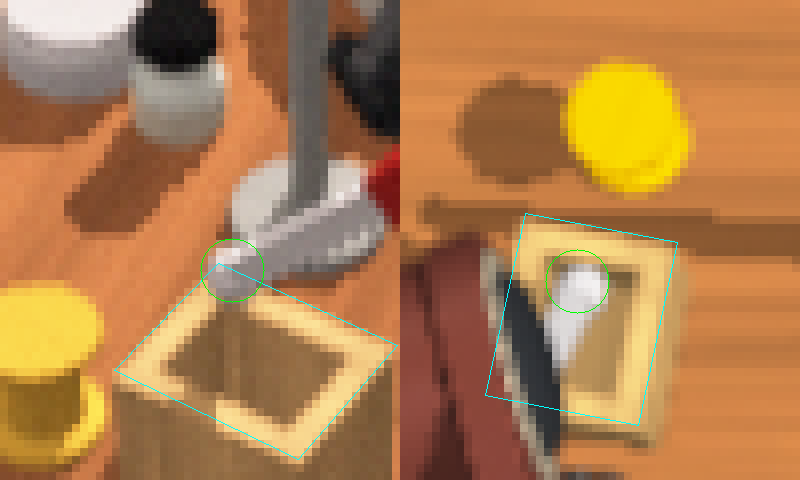

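The ball is over the opening in both views, close to the green predicted circle. Lowering.

apply_moves(
  series=[
    {"dx": 2,"dy": 0,"dz": 15,"turn": 0,"jaw": 1},
    {"dx": 2,"dy": 0,"dz": 32,"turn": 0,"jaw": 1},
    {"dx": 2,"dy": 0,"dz": 50,"turn": 0,"jaw": 1},
    {"dx": 2,"dy": 0,"dz": 64,"turn": 0,"jaw": 1},
    {"dx": 2,"dy": 0,"dz": 64,"turn": 0,"jaw": 1},
  ],
)

```text
time: 12.42
tool_pos: [0.4905, 0.2126, 0.1717]
tool_rot: [-0.003, 0.116, 0.993, -0.001]
contact_force: [-0.1, -0.4, -1.6]
gripper_width: 0.248
grasp_force: 60.2
```

apply_moves(
  series=[
    {"dx": -4,"dy": 0,"dz": 0,"turn": 0,"jaw": 1},
    {"dx": -8,"dy": 0,"dz": -2,"turn": 0,"jaw": 1},
    {"dx": -12,"dy": 0,"dz": -4,"turn": 0,"jaw": 1},
    {"dx": -12,"dy": 0,"dz": -4,"turn": 0,"jaw": 1},
  ],
)

```text
time: 12.75
tool_pos: [0.5042, 0.2117, 0.1808]
tool_rot: [-0.001, 0.116, 0.993, 0.0]
contact_force: [-6.0, -0.1, 1.5]
gripper_width: 0.247
grasp_force: 60.6
```

apply_moves(
  series=[
    {"dx": -4,"dy": 0,"dz": -2,"turn": 0,"jaw": 1},
    {"dx": -8,"dy": 0,"dz": -5,"turn": 0,"jaw": 1},
    {"dx": -12,"dy": 0,"dz": -8,"turn": 0,"jaw": 1},
    {"dx": -16,"dy": 0,"dz": -10,"turn": 0,"jaw": 1},
    {"dx": -16,"dy": 0,"dz": -10,"turn": 0,"jaw": 1},
  ],
)

```text
time: 13.17
tool_pos: [0.5199, 0.2083, 0.1904]
tool_rot: [-0.0, 0.115, 0.993, 0.0]
contact_force: [-5.0, 0.3, 1.8]
gripper_width: 0.25
grasp_force: 60.9
```

```bash
python3 - <<'E'
from h import *
np.set_printoptions(precision=4,suppress=True)
g=state(); T=np.array(g['tool_pos']); print(T,g['time'],g['contact_force'],togo([.5225,.2107,.1544],-.231))
s=grab_frame('side')
ds=[q for q in spotter.outline_of(s,'stick') if q['extent'][1]<240]; print([q['extent'] for q in ds])
rs=soft(s,(225,185,275,245)); ys,xs=np.nonzero(rs>.3); print('red',xs.min(),xs.max(),ys.min(),ys.max(),'c',xs.mean(),ys.mean())
M=rot(g['tool_rot']); az=np.arctan2(M[1,1],M[0,1])-np.pi/2
for th in(26,30,34,38,42):
    A=stickR(np.radians(th),az)[:,2]; print(th,'top end',proj(s,T+.035*A)[0],'handle low',proj(s,T-.05*A)[0],'lean',)
E
```

```text
[0.5199 0.2083 0.1904] 13.1667 [-4.9755  0.2544  1.8028] (array([-2. ,  2.9, 36. ]), np.float64(-2.716875195551971e-05))
[[230.9, 209.3, 267.2, 240.4]]
red 245 273 190 228 c 257.900826446281 215.67768595041323
26 top end [259.4063 210.2991] handle low [247.7331 225.1256] lean
30 top end [260.0722 210.9256] handle low [246.8431 224.2834] lean
34 top end [260.7098 211.5807] handle low [245.9888 223.4055] lean
38 top end [261.316 212.261] handle low [245.174  222.4956] lean
42 top end [261.8874 212.963 ] handle low [244.4021 221.5578] lean
```

apply_moves(
  series=[
    {"dx": 1,"dy": 0,"dz": 8,"turn": 0,"jaw": 1},
    {"dx": 1,"dy": 1,"dz": 16,"turn": 0,"jaw": 1},
    {"dx": 1,"dy": 1,"dz": 24,"turn": 0,"jaw": 1},
    {"dx": 1,"dy": 1,"dz": 30,"turn": 0,"jaw": 1},
    {"dx": 1,"dy": 1,"dz": 30,"turn": 0,"jaw": 1},
  ],
)

```text
time: 13.68
tool_pos: [0.5182, 0.2089, 0.157]
tool_rot: [-0.001, 0.115, 0.993, -0.001]
contact_force: [-0.0, -0.2, -1.3]
gripper_width: 0.248
grasp_force: 60.6
```

apply_moves(
  series=[
    {"dx": 0,"dy": 0,"dz": 3,"turn": 0,"jaw": 1},
    {"dx": 0,"dy": 0,"dz": 5,"turn": 0,"jaw": 1},
    {"dx": 0,"dy": 0,"dz": 5,"turn": 0,"jaw": 1},
  ],
)

```text
time: 13.93
tool_pos: [0.5193, 0.2093, 0.1544]
tool_rot: [0.001, 0.115, 0.993, 0.0]
contact_force: [1.2, 0.4, -0.4]
gripper_width: 0.245
grasp_force: 60.7
```

apply_moves(
  series=[
    {"dx": -1,"dy": 0,"dz": 2,"turn": 0,"jaw": 1},
    {"dx": -1,"dy": 0,"dz": 3,"turn": 0,"jaw": 1},
    {"dx": -1,"dy": 0,"dz": 3,"turn": 0,"jaw": 1},
  ],
)

```text
time: 14.18
tool_pos: [0.5202, 0.2094, 0.1531]
tool_rot: [0.0, 0.115, 0.993, 0.0]
contact_force: [-2.5, -0.1, 5.8]
gripper_width: 0.249
grasp_force: 61.8
```

The tip is on the stand floor, with 6 N upwards and TCP within 3 mm of the original grasp. Release and retreat upwards.

apply_moves(
  series=[
    {"dx": 0,"dy": 0,"dz": 0,"turn": 0,"jaw": 0.6},
    {"dx": 0,"dy": 0,"dz": 0,"turn": 0,"jaw": 0.3},
    {"dx": 0,"dy": 0,"dz": 0,"turn": 0,"jaw": 0},
    {"dx": 0,"dy": 0,"dz": 0,"turn": 0,"jaw": 0},
    {"dx": 0,"dy": 0,"dz": 0,"turn": 0,"jaw": 0},
  ],
)

```text
time: 14.6
tool_pos: [0.5198, 0.2091, 0.1511]
tool_rot: [0.0, 0.115, 0.993, -0.0]
contact_force: [-0.5, 0.1, -0.2]
gripper_width: 0.937
grasp_force: 0.0
```

apply_moves(
  series=[
    {"dx": 0,"dy": 0,"dz": 0,"turn": 0,"jaw": 0},
    {"dx": 0,"dy": 0,"dz": -25,"turn": 0,"jaw": 0},
    {"dx": 0,"dy": 0,"dz": -60,"turn": 0,"jaw": 0},
    {"dx": 0,"dy": 0,"dz": -100,"turn": 0,"jaw": 0},
    {"dx": 0,"dy": 0,"dz": -120,"turn": 0,"jaw": 0},
  ],
)

```text
time: 15.02
tool_pos: [0.5211, 0.2095, 0.2765]
tool_rot: [0.003, 0.115, 0.993, 0.001]
contact_force: [0.5, 0.6, 0.2]
gripper_width: 0.997
grasp_force: 0.0
```

apply_moves(
  series=[
    {"dx": 40,"dy": 0,"dz": 0,"turn": 0,"jaw": 0},
    {"dx": 80,"dy": 0,"dz": 0,"turn": 0,"jaw": 0},
    {"dx": 100,"dy": 40,"dz": 0,"turn": 0,"jaw": 0},
    {"dx": 100,"dy": 75,"dz": 0,"turn": 0,"jaw": 0},
    {"dx": 100,"dy": 110,"dz": 0,"turn": 0,"jaw": 0},
  ],
)

```text
time: 15.43
tool_pos: [0.4463, 0.3406, 0.2718]
tool_rot: [0.001, 0.115, 0.993, 0.001]
contact_force: [1.0, -0.3, 0.7]
gripper_width: 0.999
grasp_force: 0.0
```

```bash
python3 - <<'E'
from h import *
np.set_printoptions(precision=4,suppress=True)
g=state(); print(g['tool_pos'],g['time'],g['contact_force'],g['gripper_width'])
t=grab_frame('top'); s=grab_frame('side')
rt=soft(t,(190,178,218,225)); rs=soft(s,(234,208,270,250)); print(rt.sum(),rs.sum())
hb=box(-.011,.011,-.011,.011,.115,.2)
def ck(v):
    X=(hb@stickR(v[2],v[3]).T)+[v[0],v[1],v[4]]; return iou(hullmask(t,X),rt)+iou(hullmask(s,X),rs)
print('stick',fit(ck,[.60,.19,.52,-.2,.009],[.02,.02,.1,.2,.01]),'was .601 .1913 .526 -.241 .0073')
o=dict(t); o['pixels']=cv2.imread('pics/top0.png')[:,:,::-1].copy()
b0=beads(o,C,.075); b=beads(t,C,.083)
for k in b0: print(k,rel(b0[k][0]),(rel(b[k][0]),b[k][1], np.linalg.norm(b[k][0]-b0[k][0])*1000) if k in b else None)
def gr(p):
    x=p['pixels'].astype(int); m=(x[...,1]-x[...,0]>15)&(x[...,1]-x[...,2]>0); m[:165]=0;m[225:]=0;m[:,:285]=0;m[:,340:]=0
    ys,xs=np.nonzero(m); return len(xs),rel(onz(p,(xs.mean(),ys.mean()),.02))
print('green',gr(o),gr(t))
# whole-scene change vs. start, side & top
for p,n in((t,'top'),(s,'side')):
    d=np.abs(p['pixels'].astype(int)-cv2.imread(f'pics/{n}0.png')[:,:,::-1]).max(2)>70
    k,L,st,ce=cv2.connectedComponentsWithStats(d.astype(np.uint8)); print(n,[(r[:5].tolist()) for r in st[1:] if r[4]>15])
E
```

```text
[0.4463 0.3406 0.2718] 15.4333 [ 1.0355 -0.3162  0.7493] 0.9994296164645944
105.5597 13.392964
stick (array([ 0.6009,  0.1941,  0.5285, -0.1835,  0.0051]), np.float64(1.2096624374389648)) was .601 .1913 .526 -.241 .0073
red [-21.2  31. ] (array([-40.7,  61.7]), 23, np.float64(36.37646685571966))
orange [-37.4  -3.3] (array([-73.1,  -5.5]), 25, np.float64(35.68333670617034))
yellow [-17.8 -30.9] (array([-28.4, -67. ]), 23, np.float64(37.63835723896801))
blue [31.8  0.9] (array([65.2,  2.4]), 14, np.float64(33.46792930105408))
natural [15.3 33.5] (array([28.7, 65.1]), 33, np.float64(34.343890982055385))
green (29, array([ 17.4, -26.5])) (26, array([ 39.4, -55.2]))
top [[309, 173, 7, 5, 31], [289, 180, 8, 6, 37], [299, 181, 16, 10, 84], [323, 182, 7, 5, 28], [315, 186, 7, 6, 34], [288, 194, 34, 12, 219], [101, 199, 42, 47, 675], [324, 200, 8, 7, 37], [85, 203, 106, 166, 3667], [0, 206, 7, 10, 36], [306, 210, 8, 6, 40], [0, 219, 17, 11, 115], [0, 229, 8, 4, 18], [0, 240, 9, 11, 78], [0, 260, 11, 5, 27], [25, 269, 30, 19, 88], [0, 274, 12, 7, 53], [55, 276, 80, 97, 3370], [48, 294, 6, 13, 63], [45, 325, 7, 24, 108], [43, 351, 7, 9, 56], [271, 359, 17, 13, 48], [290, 372, 10, 12, 56], [210, 380, 8, 4, 22]]
side [[450, 65, 12, 9, 71], [470, 68, 42, 11, 213], [436, 70, 13, 15, 55], [422, 73, 15, 7, 45], [416, 90, 34, 45, 676], [455, 90, 57, 33, 463], [241, 97, 163, 157, 8898], [287, 116, 20, 11, 144], [461, 127, 45, 25, 328], [436, 133, 17, 7, 52], [501, 146, 11, 19, 53], [407, 151, 14, 13, 68], [490, 153, 7, 11, 37], [279, 160, 215, 214, 13826], [497, 198, 6, 12, 26], [428, 209, 11, 10, 63], [427, 221, 11, 12, 39], [506, 220, 6, 18, 40], [466, 238, 46, 52, 1220], [383, 307, 13, 29, 160], [450, 322, 62, 62, 1410], [422, 378, 22, 6, 88]]
```

All six beads have moved 33–38 mm. The stick is back in the stand within about 3 mm of its original pose, the gripper is clear, and nothing else near the stand changed in the top view.

```bash
python3 -c "
from plant import ticket; print(ticket.job_done())"
```

```text
the job is handed in; nothing more can be done
None
```

I handed the job in: all six beads moved 33–38 mm and stayed in the bowl. The stick is back in its stand, tip down and released, at 15.4 s of the 72 s allowed.

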